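# Wedge a flange plate just off its rests and hold it

### The arm

A 6-joint arm with a two-finger parallel gripper is mounted at the origin on a cart in front of the work surface, level with it; the furniture and walls round the work are solid. World frame = base frame: x ahead of the robot, y to its left, z up, the work surface at z = 0. Lengths are in m, angles in rad, forces in N, time in s.
With the tool pointing down it reaches from about 0.35 to 0.775 m from the base axis. Payload 5.5 kg.
Tool frame: the origin (TCP) lies between the finger pads; the fingertips stand 19 mm ahead of it and the grasp point (between the pads) is the TCP; z points along the fingers, y is the direction in which the jaws open and shut (so a half turn about z gives the same grasp; the last joint's range is limited). The gripper opens to 85 mm and grips with 20 to 120 N. Pads are 22 mm wide; open, the fingers measure 114 mm over their backs; the gripper's body (76 mm by 85 mm) begins 54 mm behind the grasp point. The pads swing forward as they close: fully open they stand 13 mm farther back than shut.
Start: joints at [-1.411, 0.313, 0.046, 1.304, 0, 1.431], TCP at [0.17, -0.549, 0.25] pointing down, gripper open.
Joint ranges: [-2.76, 2.76], [-0.86, 1.69], [-1.03, 1.26], [-2.2, 2.34], [-1.47, 1.5], [-3.14, 3.14]. Speed limits (rad/s): [2.57, 2.57, 3.14, 3.14, 3.14, 3.14].

### API

Orientations are given as a unit quaternion [w, x, y, z].
In Python, from workcell import get_state, cams, workorder gives the robot as it stands.
- The arm moves only by the tool play_rows, never from a script. Its argument "series" is text: rows parted by semicolons, each of 7 numbers parted by spaces: the opening in per cent of the stroke, from 0 (shut) to 100 (fully open), then the shift along the tool's x, y, z in cm, then the turn, a rotation vector about the tool's x, y, z in degrees. A call has 1 to 12 rows; each row shifts and turns the commanded pose from where the row before left it, along the tool's axes as they then stand; what a row does not reach is not made up. A row lasts 1/8 s, in which the tool goes at most 62.5 mm and 10.7 degrees, less where a joint would pass 70% of its speed; a pose out of reach is approached as far as the arm can. A call with a gripper value outside its range is refused whole. The fingers move at their own pace and stop on an object; "newtons" is the grip in N (left out, the last holds). Time passes only in rows, so rows that do not move let the fingers close. It gives the time, the measured TCP pose, the force and the opening at its end, in the units of the state.
- get_state(): the state, without advancing time (a new reading comes with each control period).
- cams.read_camera(name): name is "scene" or "top" or "wrist"; returns the picture (480x640x3 uint8, red, green, blue); there is no depth.
- cams.get_calibration(name): a dict with "fx", "fy", "cx", "cy" (pixels), "rvec" (rotation vector, rad) and "tvec" (3), from world to camera coordinates, as OpenCV has them. Camera axes: x right, y down, z forward; pixel columns grow to the right and rows downward; lengths in m; the calibration is good to about 2 mm. The wrist camera is an equidistant fisheye: a pixel r from the principal point sees the ray r / f radians off the axis. A picture is of the moment at which its call begins: read the wrist's pose just before it. get_calibration takes no time and is no camera call; for the wrist camera it gives the pose at the moment of the call.
- workorder.hand_in(): hands the job in, once; it reports no verdict.
The state is a dict: "clock": time; "joint_pos": joint angles; "qvel": joint speeds; "tau": joint torques, N m; "tcp_pos": TCP position; "orientation": TCP orientation; "wrist_force": force on the tool from outside, world axes, zero at the start; "ft_torque": the same for the moment, N m; "finger_gap": finger opening in m.
Only numpy, scipy, OpenCV 4.12 (cv2) and the standard library are available. Lean on these libraries where they do the work, as an engineer would, in place of code of your own. Each camera call takes 0.05 s, during which the arm holds its last target.

### The job

A flange lies on a small hinged plate over a heavy base. Take the long slim wedge by its upright head, set it flat on the base and push it nose first under the middle of the round bar at the plate's free edge, until that edge has just lifted off its rest pads, by about 4 mm (2 to 6 mm). Finish there, still gripping the wedge and holding it still while it carries the plate; touch the plate with nothing but the wedge at the end. Keep the flange in its place on the plate, and leave the short wedge, the spanner, the big nut and the tin where they are.

Things in the scene. Friction and masses are not known exactly. Their poses are not given: they have to be found in the camera images.
- long_wedge: plain metal wedge, 140 x 30 mm, 0.26 kg, lying flat. Origin: centre of its underside; +x to the thin nose, z up. At the nose (x = 70) it is 4 mm high; its top rises 1 in 5 back to 25.6 mm at x = -38; from there to x = -70 stands the upright head, 32 long, 30 wide, 50 mm high, gripped across its 30 mm (y). Nose roughly away from the robot; the two wedges change places
- long_wedge_head (a point): middle of the head of the long wedge, 34 mm above its underside, 54 mm behind its origin; a good grip point
- short_wedge: short stubby wedge of the same metal, 80 long x 30 wide, with the same 32 x 30 x 50 mm head at its -x end; its nose is 16 mm high, too thick to go under the bar. Origin: centre of its underside, +x to the nose. Not to be used or moved
- tilt_base: fixed dark steel base 305 x 160 mm, top 10 mm above the table. Origin: on the table below the middle of the lift bar; +x from the bar to the hinge (the way to push, roughly to the robot's left). Reaches from x = -110 (bare apron to set the wedge on; bolts 15 mm high at x = -95, y = +-66) to x = 195 mm. Rest pads 16 mm across under the plate at x = 28, y = +-55; between them the way is clear
- long_wedge_nose (a point): middle of the lower nose edge of the long wedge, 70 mm ahead of its origin, on the underside
- lift_bar (a point): middle of the axis of the round steel lift bar, 12 mm diameter, about 136 mm long, along the free edge of the hinged plate (along the base's y). At rest it is 28 mm above the table, so that the gap between base and bar is 12 mm; it rises as the plate lifts
- plate_tilt (a joint): tilt of the hinged dark steel plate, rad: 0 on its rest pads, grows as the bar edge lifts; hinge axis at base x = 170 mm, 28 mm up, so 0.01 rad lifts the bar 1.7 mm. Plate 168 x 138 x 8 mm, 0.28 to 0.56 kg, and the flange on it; it falls back by its weight. The long wedge meets the bar with its nose 39 mm past the bar's axis; each 5 mm more lifts it 1 mm
- grease_tin: orange tin, 67 x 67 x 60 mm, standing on the table, origin centre of underside; leave it alone
- spanner_19: steel spanner, 40 x 227 x 12 mm, lying flat, origin centre of underside; leave it alone
- nut_m24: big hexagon nut, 36 x 41 x 19 mm, origin centre of underside; leave it alone
- flange: rusty flange, 130 mm across, 13 mm thick, with a 46 mm hub, 45 mm high in all, 0.3 to 0.5 kg; lies loose on the hinged plate, centre 92 mm behind the bar, its underside 32 mm above the table. Origin: centre of its underside. It stays there and rises with the plate
Mind the look-alikes: they are no part of the job. What is shaped like the long_wedge but green or yellow is not meant.

How it is judged:
By the outcome, as a careful person would: the job done as asked, in the order asked, and still so for the second after the job is handed in, while the arm keeps its last pose, push and grip.
It also fails if it takes over 40 s, if anything falls off the work surface, if the arm or the gripper's body presses on something with over 40 N, if the wrist force passes 120 N, or if a joint passes its speed limit or range.

## Working session

There is one attempt and no reset: what is moved stays moved. The work goes in short steps, Python scripts to look and compute and a tool call to move; the robot and the scene stay as the last step left them, time stands still between calls to the robot, and variables do not carry over. Pictures are saved under pics/ and viewed, and the job is handed in when it is done.

Besides the shell and the picture viewer there is one more tool, called after "Emit:" as a command line: name --argument value ..., lists and objects as JSON in quotes. play_rows: Moves the arm, as the interface text tells. Its arguments: {"type":"object","properties":{"series":{"type":"string"},"newtons":{"type":"number"}},"required":["series"]}

```bash
mkdir -p pics; ls
python3 - <<'E'
from workcell import get_state, cams, workorder
import cv2
s=get_state(); print(s)
for n in("scene","top"):
    im=cams.read_camera(n); cv2.imwrite(f"pics/{n}0.png",im[:,:,::-1]); print(n,cams.get_calibration(n))
E
```

```text
pics
{'clock': 0.0, 'joint_pos': array([-1.41058903e+00,  3.14013898e-01,  4.49694590e-02,  1.30360520e+00,
       -1.81702731e-05,  1.43114998e+00]), 'qvel': array([-1.13455448e-03, -2.22172618e-03, -5.88103226e-06,  1.36038675e-03,
        2.50970077e-03, -7.07670686e-05]), 'tau': array([ 1.29353953e-05, -4.80625820e+01,  2.98534960e+01,  1.92422949e-02,
       -1.29936116e-04,  4.35068701e-07]), 'tcp_pos': array([ 0.16972619, -0.54887324,  0.24939727]), 'orientation': array([-9.26512245e-04,  9.88781585e-01,  1.49365722e-01, -1.86109321e-05]), 'wrist_force': array([-0.04477477, -0.41589814,  0.28869278]), 'ft_torque': array([ 0.01166171, -0.00347237, -0.03100207]), 'finger_gap': 0.08549740471736547}
scene {'fx': 611.19272274037, 'fy': 611.19272274037, 'cx': 322.12878441955786, 'cy': 246.70136839914116, 'rvec': array([ 1.98672481, -0.53952327,  0.36658072]), 'tvec': array([-0.55918812,  0.09219648,  1.06603897])}
top {'fx': 457.42594682063924, 'fy': 457.42594682063924, 'cx': 318.1178376696094, 'cy': 245.61238593077675, 'rvec': array([ 2.22310075, -2.17022406,  0.13743142]), 'tvec': array([-0.24165503,  0.5513593 ,  0.94692732])}
```

View pics/scene0.png

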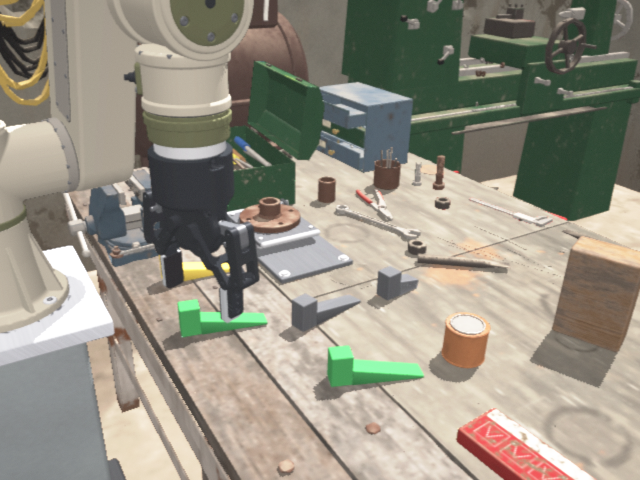

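View pics/top0.png

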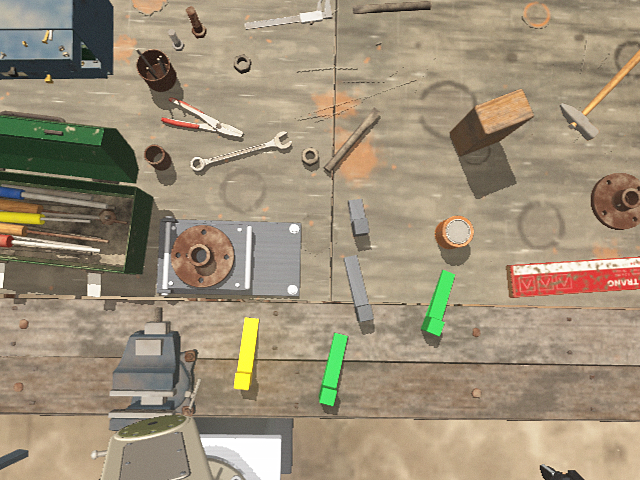

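The top view shows the long grey wedge with its head near (366,314) and nose near (350,258). The short wedge is at (358,217). The base apron has bolts at (293,229) and (293,289), and the bar is near x≈251. I'll zoom in to measure.

```bash
cat > h.py <<'E'
import numpy as np, cv2
from workcell import get_state, cams, workorder
def ray(n,uv,cal=None):
    c=cal or cams.get_calibration(n); R,_=cv2.Rodrigues(np.array(c['rvec'])); t=np.array(c['tvec'])
    d=np.array([(uv[0]-c['cx'])/c['fx'],(uv[1]-c['cy'])/c['fy'],1.0])
    if n=='wrist':
        v=np.array([(uv[0]-c['cx']),(uv[1]-c['cy'])]);r=np.hypot(*v);th=r/c['fx']
        d=np.array([*(v/max(r,1e-9)*np.sin(th)),np.cos(th)])
    return -R.T@t, R.T@d
def onz(n,uv,z,cal=None):
    o,d=ray(n,uv,cal); return o+d*(z-o[2])/d[2]
def proj(n,P,cal=None):
    c=cal or cams.get_calibration(n); R,_=cv2.Rodrigues(np.array(c['rvec'])); p=R@np.array(P)+np.array(c['tvec'])
    if n=='wrist':
        r=np.hypot(p[0],p[1]);th=np.arctan2(r,p[2]);return np.array([c['cx'],c['cy']])+c['fx']*th*p[:2]/max(r,1e-9)
    return np.array([c['cx']+c['fx']*p[0]/p[2],c['cy']+c['fy']*p[1]/p[2]])
E
python3 - <<'E'
import cv2
im=cv2.imread('pics/top0.png')
a=im[195:335,140:400]
cv2.imwrite('pics/topz.png',cv2.resize(im[240:330,325:395],None,fx=8,fy=6.5*8/6.5*0.8,interpolation=cv2.INTER_CUBIC)[:600])
cv2.imwrite('pics/topb.png',cv2.resize(im[205:305,150:310],None,fx=5,fy=5,interpolation=cv2.INTER_CUBIC))
s=cv2.imread('pics/scene0.png')
cv2.imwrite('pics/scz.png',cv2.resize(s[190:340,220:420],None,fx=4,fy=4,interpolation=cv2.INTER_CUBIC))
E
```

```text
(no output)
```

View pics/topz.png

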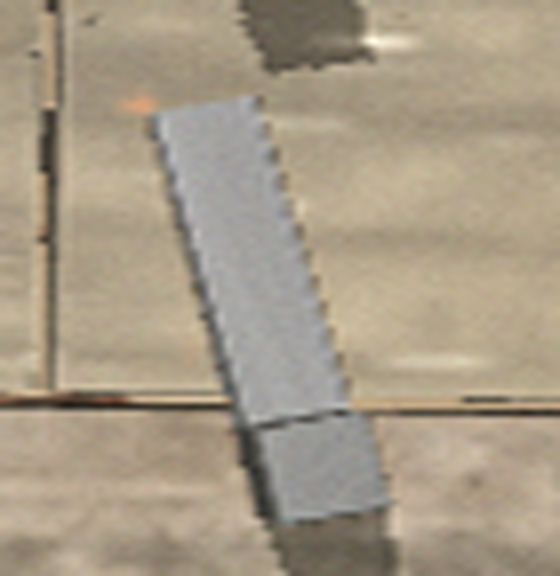

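View pics/topb.png

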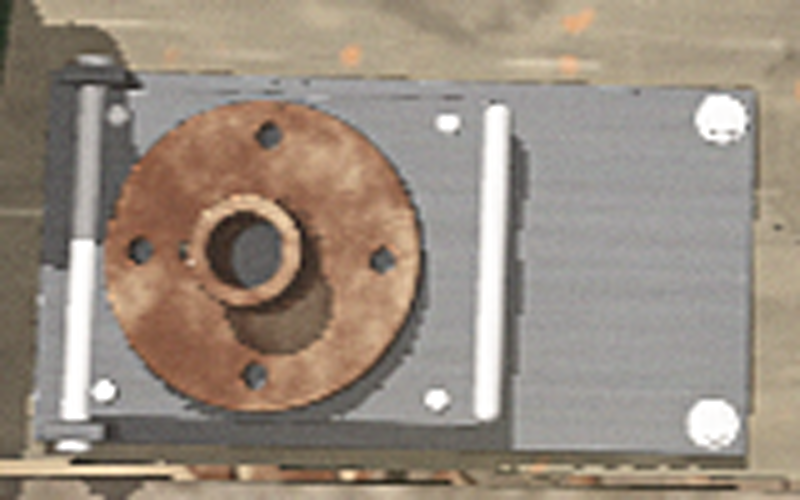

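View pics/scz.png

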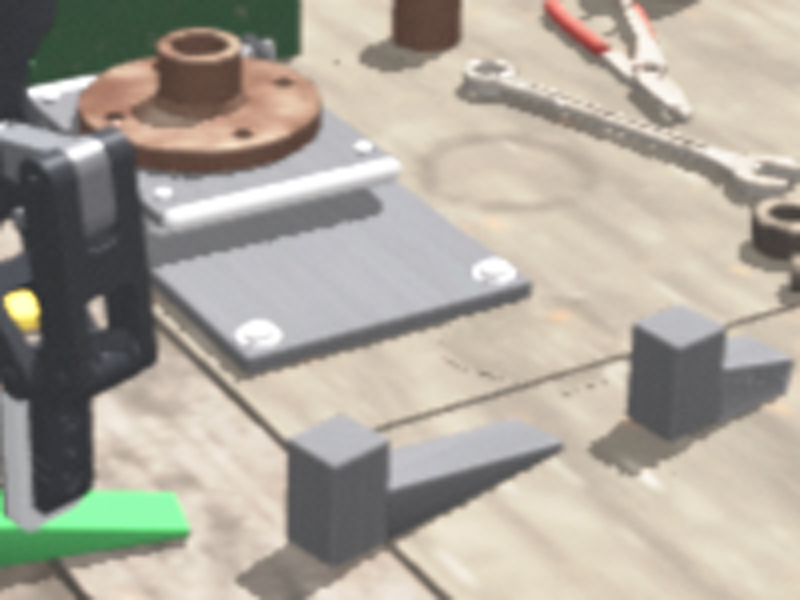

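Run:
```python
from h import *
T=lambda U,V:((U+.5)/8-.5+325,(V+.5)/6.4-.5+240)
B=lambda U,V:((U+.5)/5-.5+150,(V+.5)/5-.5+205)
S=lambda U,V:((U+.5)/4-.5+220,(V+.5)/4-.5+190)
pr=lambda n,P:print(n,np.round(np.array(P)*1000,1).tolist())
for p in [(247,427),(350,410),(388,503),(280,522)]: pr('head',onz('top',T(*p),.05))
h=np.mean([onz('top',T(*p),.05) for p in [(247,427),(350,410),(388,503),(280,522)]],0)
n=np.mean([onz('top',T(*p),.004) for p in [(157,115),(258,98)]],0); pr('h',h);pr('n',n)
d=n-h; print('len',np.hypot(d[0],d[1]),'yaw',np.degrees(np.arctan2(d[1],d[0])))
for p in [(338,415),]: pass
hs=np.mean([onz('scene',S(*p),.05) for p in [(288,452),(337,413),(390,430),(338,470)]],0)
pr('head scene',hs)
pr('nose scene near corner',onz('scene',S(563,445),.004)); pr('far?',onz('scene',S(515,422),.004))
for p in [(498,105),(487,420)]: pr('bar',onz('top',B(*p),.032))
for p in [(170,222),(397,170)]: pr('bar sc',onz('scene',S(*p),.028))
for p in [(720,118),(712,422)]: pr('bolt',onz('top',B(*p),.025))
for p in [(258,335),(493,270)]: pr('bolt sc',onz('scene',S(*p),.025))
for p in [(757,88),(748,457)]: pr('corner',onz('top',B(*p),.01))
for p in [(152,272),(245,362),(530,287)]: pr('corner sc',onz('scene',S(*p),.01))
```

```text
head [431.2, -307.5, 50.0]
head [437.2, -334.2, 50.0]
head [407.6, -344.4, 50.0]
head [401.0, -316.5, 50.0]
h [419.3, -325.7, 50.0]
n [537.7, -300.7, 4.0]
len 0.12097850815313205 yaw 11.921808460650604
head scene [420.9, -325.8, 50.0]
nose scene near corner [543.7, -312.9, 4.0]
far? [535.8, -286.2, 4.0]
bar [595.5, -81.1, 32.0]
bar [462.5, -81.2, 32.0]
bar sc [467.7, -75.9, 28.0]
bar sc [598.5, -77.8, 28.0]
bolt [593.4, -175.1, 25.0]
bolt [463.7, -175.2, 25.0]
bolt sc [454.6, -193.3, 25.0]
bolt sc [584.7, -191.2, 25.0]
corner [608.8, -190.6, 10.0]
corner [448.9, -190.8, 10.0]
corner sc [451.1, -88.7, 10.0]
corner sc [449.8, -189.3, 10.0]
corner sc [607.1, -191.4, 10.0]
```

Base axis comes out at yaw 90°, bar middle at (529,-81) mm. The long wedge's head is at (420,-326) mm with yaw about 12°. I'll move above the head.

Emit:
play_rows --series "65 3.8 -1.74 1 0 0 0; 65 3.8 -1.74 1 0 0 0; 65 3.8 -1.74 1 0 0 0; 65 3.8 -1.74 1 0 0 0; 65 3.8 -1.74 1 0 0 0; 65 3.8 -1.74 1 0 0 0; 65 3.8 -1.74 1 0 0 0; 65 3.8 -1.74 1 0 0 0; 65 0 0 0 0 0 5.2; 65 0 0 0 0 0 0" --newtons 60

```text
clock: 1.35
tcp_pos: [0.4193, -0.3259, 0.1698]
orientation: [-0.0, 0.994, 0.105, -0.0]
wrist_force: [0.6, 0.4, 0.3]
finger_gap: 0.0551
```

Run:
```python
from h import *
s=get_state(); print(s['tcp_pos'],s['orientation'],s['finger_gap'],s['joint_pos'])
c=cams.get_calibration('wrist'); im=cams.read_camera('wrist'); print(c)
cv2.imwrite('pics/w1.png',im[:,:,::-1])
print(proj('wrist',[.420,-.326,.05],c), proj('wrist',[.5405,-.300,.004],c))
```

```text
[ 0.41928163 -0.32591178  0.16979361] [-3.67975562e-04  9.94431233e-01  1.05386229e-01 -3.60192873e-04] 0.05514099261521809 [-8.11905034e-01  2.67857098e-01 -2.17123950e-01  1.08683754e+00
 -1.24717809e-04  2.11852309e+00]
{'fx': 371.64829954431775, 'fy': 371.64829954431775, 'cx': 321.68427777198036, 'cy': 238.40565554160955, 'rvec': array([-2.25316623,  1.81952719,  0.27397801]), 'tvec': array([-0.40697697,  0.3103376 ,  0.40348708])}
[321.93580222 235.94240575] [321.84444924  64.14347906]
```

View pics/w1.png

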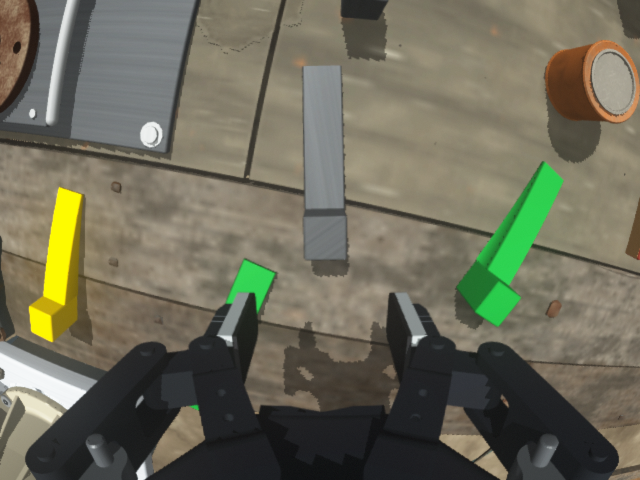

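The wrist view agrees: head top is centred near (325,235) against a prediction of (322,236), and the nose is at (322,66). I'll refine the numbers.

Run:
```python
from h import *
c=cams.get_calibration('wrist')
im=cv2.imread('pics/w1.png'); cv2.imwrite('pics/w1z.png',cv2.resize(im[50:275,285:365],None,fx=2.6,fy=2.6))
h=np.mean([onz('wrist',p,.05,c) for p in [(304,209),(345,209),(347,260),(303,258)]],0)
n=np.mean([onz('wrist',p,.004,c) for p in [(304,66),(340,66)]],0);print(h,n,np.linalg.norm((n-h)[:2]),np.degrees(np.arctan2(*(n-h)[1::-1])))
# tool-frame offset
s=get_state();from scipy.spatial.transform import Rotation as R
q=s['orientation'];r=R.from_quat([q[1],q[2],q[3],q[0]])
print(r.inv().apply(h-s['tcp_pos']),r.inv().apply(n-h))
```

```text
[ 0.42120059 -0.32822826  0.05      ] [ 0.539073   -0.30096059  0.004     ] 0.12098525335957207 13.025233590378283
[0.00174349 0.00231479 0.12001291] [ 0.1209882  -0.00195123  0.04595083]
```

View pics/w1z.png

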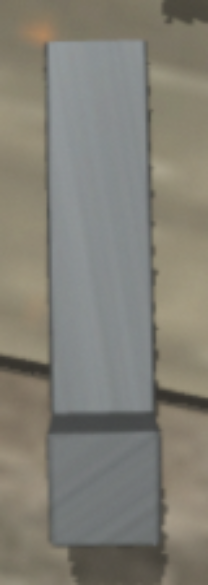

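Emit:
play_rows --series "65 0 0.2 0 0 0 -1; 65 0 0 3.5 0 0 0; 65 0 0 3.5 0 0 0; 65 0 0 3 0 0 0; 65 0 0 2 0 0 0; 65 0 0 1.5 0 0 0; 65 0 0 0 0 0 0; 5 0 0 0 0 0 0; 5 0 0 0 0 0 0; 5 0 0 0 0 0 0; 5 0 0 0 0 0 0; 5 0 0 0 0 0 0" --newtons 60

```text
clock: 2.9
tcp_pos: [0.4201, -0.3292, 0.0364]
orientation: [0.001, 0.994, 0.113, 0.001]
wrist_force: [-0.8, -0.5, 6.7]
finger_gap: 0.0294
```

Run:
```python
from h import *
s=get_state(); print(s['tcp_pos'],s['orientation'],s['finger_gap'],s['wrist_force'])
im=cams.read_camera('scene'); cv2.imwrite('pics/s2.png',cv2.resize(im[190:370,220:460,::-1],None,fx=3,fy=3))
```

```text
[ 0.42010712 -0.32918553  0.03644368] [9.13161892e-04 9.93583149e-01 1.13099096e-01 5.36121922e-04] 0.029387818124433883 [-0.75816018 -0.46389156  6.71736263]
```

View pics/s2.png

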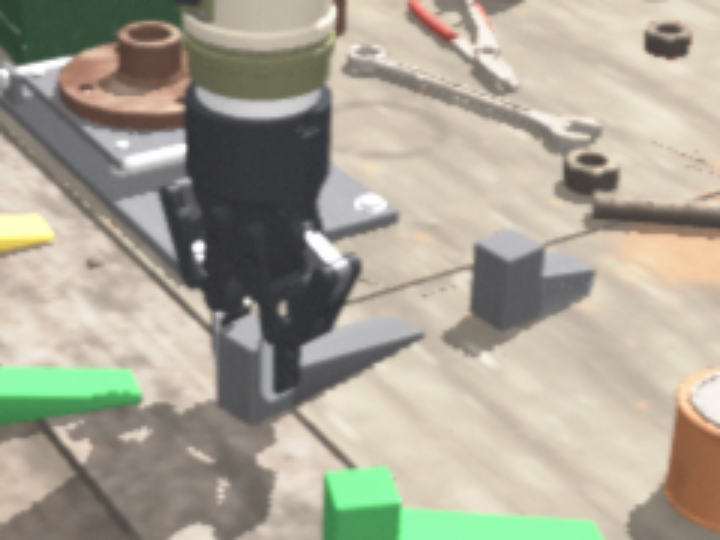

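Emit:
play_rows --series "5 0 0 -2 0 0 0; 5 0 0 -3 0 0 0; 5 0 0 -3 0 0 0; 5 0 0 0 0 0 -9.6; 5 0 0 0 0 0 -9.6; 5 0 0 0 0 0 -9.6; 5 0 0 0 0 0 -9.6; 5 0 0 0 0 0 -9.6; 5 0 0 0 0 0 -9.6; 5 0 0 0 0 0 -9.6; 5 0 0 0 0 0 -9.8; 5 0 0 0 0 0 0"

```text
clock: 4.45
tcp_pos: [0.4194, -0.3284, 0.115]
orientation: [-0.0, 0.708, 0.706, -0.0]
wrist_force: [0.5, 0.2, -2.8]
finger_gap: 0.0292
```

Run:
```python
from h import *
s=get_state(); print(s['tcp_pos'],s['orientation'],s['finger_gap'],s['wrist_force'])
c=cams.get_calibration('wrist'); im=cams.read_camera('wrist'); cv2.imwrite('pics/w3.png',im[:,:,::-1])
im=cams.read_camera('scene'); cv2.imwrite('pics/s3.png',im[:,:,::-1])
```

```text
[ 0.41936597 -0.32835118  0.11497029] [-2.82469857e-04  7.07868192e-01  7.06344492e-01 -3.64918662e-05] 0.029187519067494283 [ 0.51812886  0.20163102 -2.76847304]
```

View pics/w3.png

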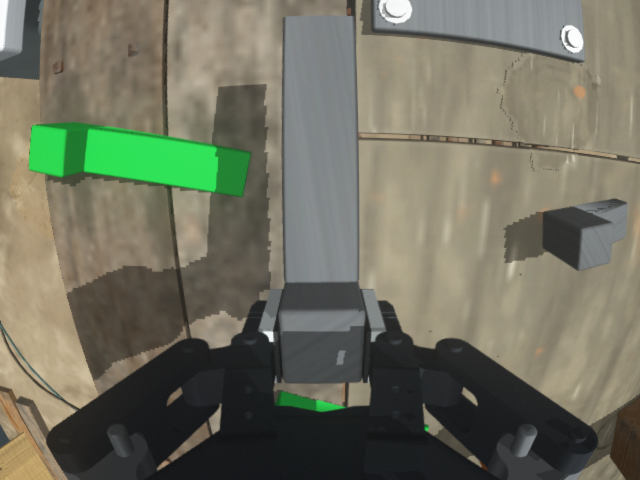

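View pics/s3.png

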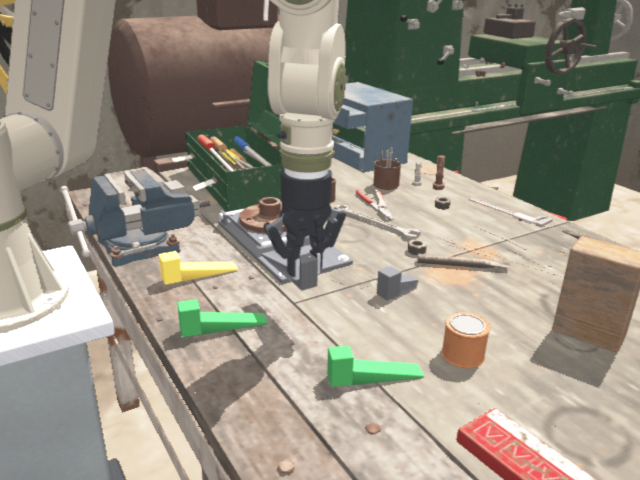

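The wrist view shows the wedge held straight, with the nose edge at row 16 between columns 285 and 356. I'll check the nose offset.

Run:
```python
from h import *
c=cams.get_calibration('wrist'); s=get_state()
for z in (.078,.081,.084,.087):
    a=onz('wrist',(284.5,16),z,c);b=onz('wrist',(356,16),z,c); print(z,(a+b)/2-s['tcp_pos'],np.linalg.norm(a-b),a[1]-b[1])
# head front top edge cols ~279-361 at row 330? ramp foot row 283
for z in (.128,.131): print(onz('wrist',(279,332),z,c)-s['tcp_pos'],onz('wrist',(362,332),z,c)-s['tcp_pos'])
im=cv2.imread('pics/w3.png');cv2.imwrite('pics/w3z.png',cv2.resize(im[0:400,260:380],None,fx=1.5,fy=1.5))
```

```text
0.078 [-0.00116963  0.12515321 -0.03709433] 0.030710327516016576 0.00011662315521732136
0.081 [-0.00116166  0.12422384 -0.03409433] 0.030140089120500084 0.00011445766216369724
0.084 [-0.0011537   0.12329446 -0.03109433] 0.02956985072498354 0.00011229216911004536
0.087 [-0.00114574  0.12236509 -0.02809433] 0.028999612329467104 0.00011012667605642124
[-0.01580994  0.00632684  0.01290567] [0.01327189 0.00626906 0.01290567]
[-0.01540473  0.00817619  0.01590567] [0.0128951  0.00811996 0.01590567]
```

View pics/w3z.png

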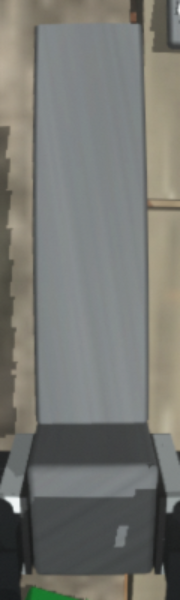

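Emit:
play_rows --series "5 2 2.8 0 0 0 0; 5 3 3 0 0 0 0; 5 3 3 0 0 0 0; 5 2.6 2.2 0 0 0 0; 5 0 0 2 0 0 0; 5 0 0 2 0 0 0; 5 0 0 1.5 0 0 0; 5 0 0 0.6 0 0 0; 5 0 0 0 0 0 0; 5 0 0 0 0 0 0"

```text
clock: 5.8
tcp_pos: [0.5301, -0.2231, 0.055]
orientation: [0.001, 0.707, 0.707, 0.0]
wrist_force: [-0.1, -0.6, -1.8]
finger_gap: 0.0292
```

Run:
```python
from h import *
s=get_state(); print(s['tcp_pos'],s['orientation'],s['finger_gap'],s['wrist_force'],s['ft_torque'])
c=cams.get_calibration('wrist'); im=cams.read_camera('wrist'); cv2.imwrite('pics/w4.png',im[:,:,::-1])
im=cams.read_camera('scene'); cv2.imwrite('pics/s4.png',cv2.resize(im[170:310,210:410,::-1],None,fx=4,fy=4))
```

```text
[ 0.53005605 -0.22308879  0.05500803] [6.55513533e-04 7.07432159e-01 7.06780936e-01 1.39156043e-04] 0.029151568831084024 [-0.13513875 -0.64730802 -1.82893067] [-0.06167737  0.04307226 -0.01679656]
```

View pics/w4.png

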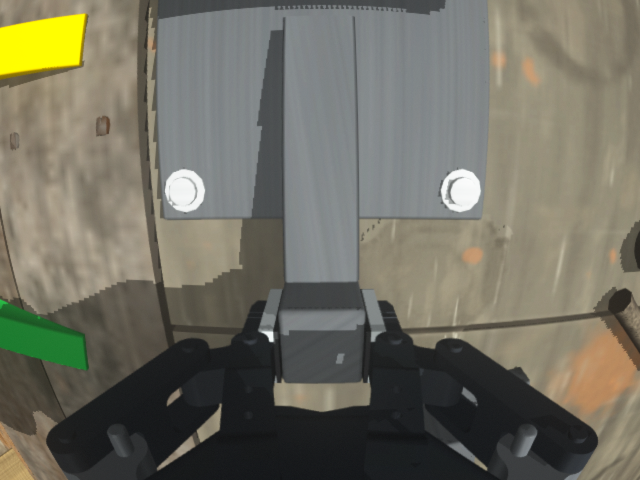

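View pics/s4.png

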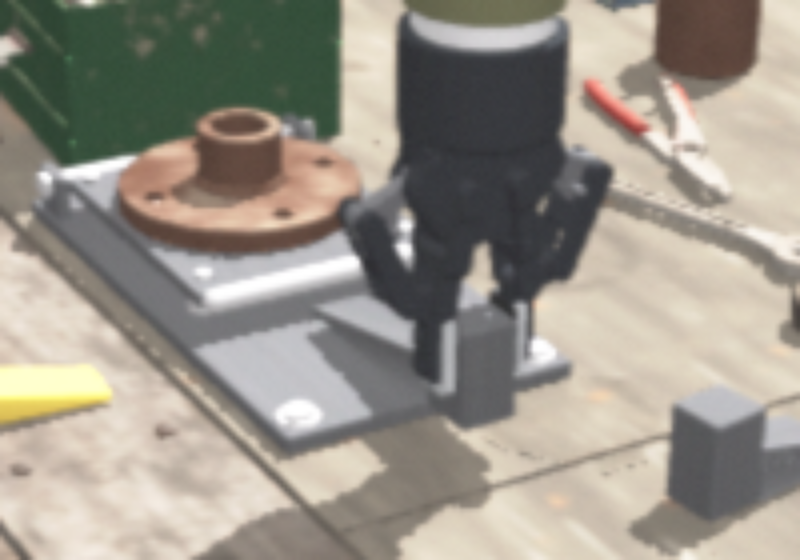

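The wedge is centred between the bolts, at columns 185 and 461 with its centre at about 321. The nose is short of the bar. I'll lower it gently until it touches.

Emit:
play_rows --series "5 0 0 0.3 0 0 0; 5 0 0 0.2 0 0 0; 5 0 0 0.2 0 0 0; 5 0 0 0 0 0 0; 5 0 0 0 0 0 0"

```text
clock: 6.52
tcp_pos: [0.5296, -0.2226, 0.0473]
orientation: [-0.0, 0.707, 0.707, -0.0]
wrist_force: [-0.2, -0.5, -3.4]
finger_gap: 0.0294
```

Emit:
play_rows --series "5 0 0 0.1 0 0 0; 5 0 0 0 0 0 0; 5 0 0 0 0 0 0"

```text
clock: 6.9
tcp_pos: [0.5297, -0.2228, 0.0465]
orientation: [0.0, 0.707, 0.707, 0.0]
wrist_force: [-0.4, -0.8, -0.6]
finger_gap: 0.0292
```

Emit:
play_rows --series "5 0 0 0.1 0 0 0; 5 0 0 0 0 0 0; 5 0 0 0 0 0 0"

```text
clock: 7.28
tcp_pos: [0.5298, -0.2229, 0.0459]
orientation: [0.0, 0.707, 0.707, 0.0]
wrist_force: [-1.4, -1.9, 5.3]
finger_gap: 0.0289
```

Contact at z≈0.046, as expected. I'll push toward the bar.

Emit:
play_rows --series "5 0.5 0 0 0 0 0; 5 1 0 0 0 0 0; 5 1 0 0 0 0 0; 5 1 0 0 0 0 0; 5 1 0 0 0 0 0; 5 0.5 0 0 0 0 0; 5 0 0 0 0 0 0; 5 0 0 0 0 0 0"

```text
clock: 8.28
tcp_pos: [0.5302, -0.1716, 0.0459]
orientation: [0.0, 0.707, 0.707, 0.001]
wrist_force: [0.4, -0.7, 6.2]
finger_gap: 0.0293
```

Run:
```python
from h import *
s=get_state(); print(s['tcp_pos'],s['orientation'],s['finger_gap'],s['wrist_force'],s['ft_torque'])
c=cams.get_calibration('wrist'); im=cams.read_camera('wrist'); cv2.imwrite('pics/w5.png',im[:,:,::-1])
im=cams.read_camera('scene'); cv2.imwrite('pics/s5f.png',im[:,:,::-1]);cv2.imwrite('pics/s5.png',cv2.resize(im[170:310,210:410,::-1],None,fx=4,fy=4))
```

```text
[ 0.53024813 -0.17159187  0.04586163] [3.39863372e-04 7.06942056e-01 7.07270996e-01 7.42291847e-04] 0.02933011120336385 [ 0.44398689 -0.68115643  6.15430322] [ 0.24537952 -0.08494483 -0.01019242]
```

View pics/w5.png

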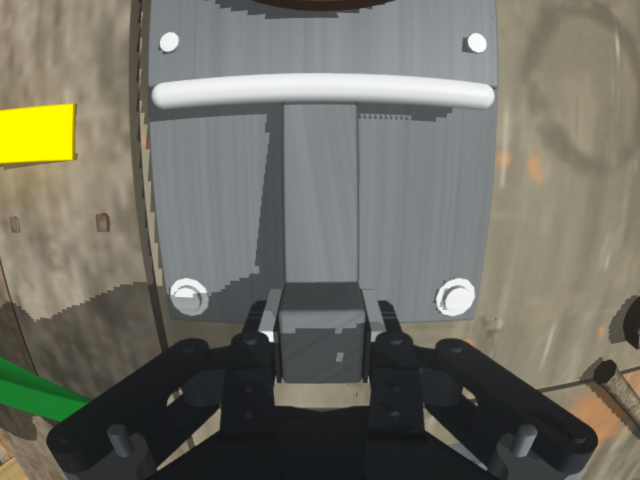

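View pics/s5.png

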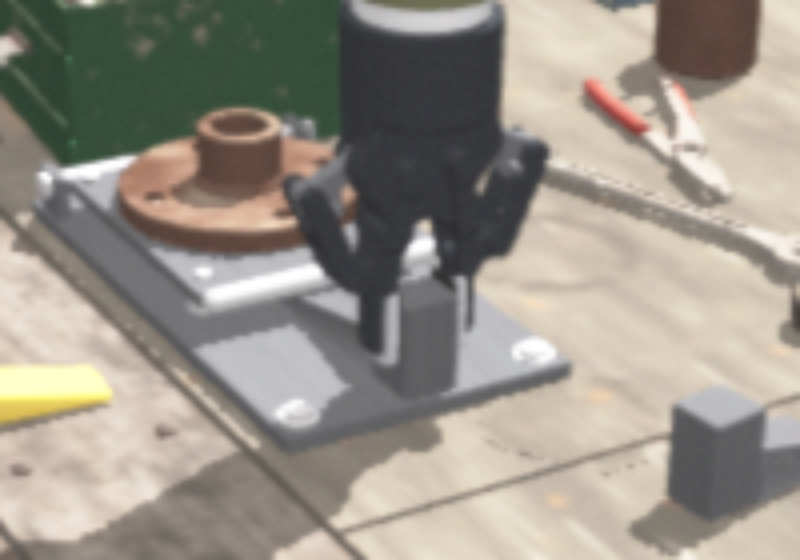

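The nose is under the bar and centred to about 1 mm (wedge middle at column 321, bar middle at 323.5). I'll creep forward to find first contact.

Emit:
play_rows --series "5 0.3 0 0 0 0 0; 5 0 0 0 0 0 0; 5 0 0 0 0 0 0"

```text
clock: 8.75
tcp_pos: [0.5303, -0.1692, 0.0459]
orientation: [0.001, 0.707, 0.707, 0.0]
wrist_force: [-0.6, -1.8, 6.5]
finger_gap: 0.0293
```

Emit:
play_rows --series "5 0.3 0 0 0 0 0; 5 0 0 0 0 0 0; 5 0 0 0 0 0 0"

```text
clock: 9.12
tcp_pos: [0.5303, -0.1663, 0.0458]
orientation: [0.001, 0.707, 0.707, 0.0]
wrist_force: [0.7, -2.8, 5.9]
finger_gap: 0.0291
```

Emit:
play_rows --series "5 0.3 0 0 0 0 0; 5 0 0 0 0 0 0; 5 0 0 0 0 0 0"

```text
clock: 9.5
tcp_pos: [0.5304, -0.1641, 0.0459]
orientation: [0.001, 0.707, 0.707, -0.0]
wrist_force: [-0.3, -6.3, 5.0]
finger_gap: 0.0292
```

Emit:
play_rows --series "5 0.3 0 0 0 0 0; 5 0 0 0 0 0 0; 5 0 0 0 0 0 0"

```text
clock: 9.88
tcp_pos: [0.5306, -0.1615, 0.046]
orientation: [0.002, 0.707, 0.707, -0.0]
wrist_force: [0.1, -6.5, 4.4]
finger_gap: 0.0293
```

Emit:
play_rows --series "5 0.5 0 0 0 0 0; 5 0 0 0 0 0 0; 5 0 0 0 0 0 0"

```text
clock: 10.25
tcp_pos: [0.5306, -0.1563, 0.0459]
orientation: [0.002, 0.707, 0.707, -0.0]
wrist_force: [0.8, -5.4, 4.7]
finger_gap: 0.029
```

Run:
```python
from h import *
s=get_state(); print(s['tcp_pos'],s['orientation'],s['finger_gap'],s['wrist_force'],s['ft_torque'])
for n in ('wrist','top','scene'):
    im=cams.read_camera(n); cv2.imwrite(f'pics/{n}6.png',im[:,:,::-1])
a=cv2.imread('pics/scene0.png')[170:310,210:410];a=cv2.imread('pics/s5f.png')[185:285,210:340]
b=cv2.imread('pics/scene6.png')[185:285,210:340]
cv2.imwrite('pics/cmp6.png',cv2.resize(np.hstack([a,b]),None,fx=3,fy=3,interpolation=2))
```

```text
[ 0.5306343  -0.15629137  0.04592024] [ 1.57067531e-03  7.07388996e-01  7.06822690e-01 -1.61153497e-04] 0.02903624963750691 [ 0.80674317 -5.42685479  4.66587114] [-0.62400422 -0.12339604 -0.07563232]
```

View pics/cmp6.png

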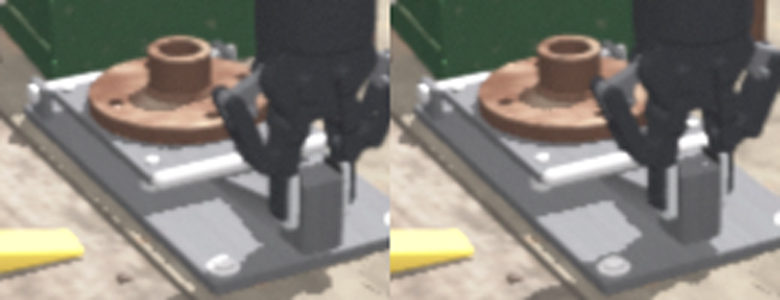

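View pics/wrist6.png

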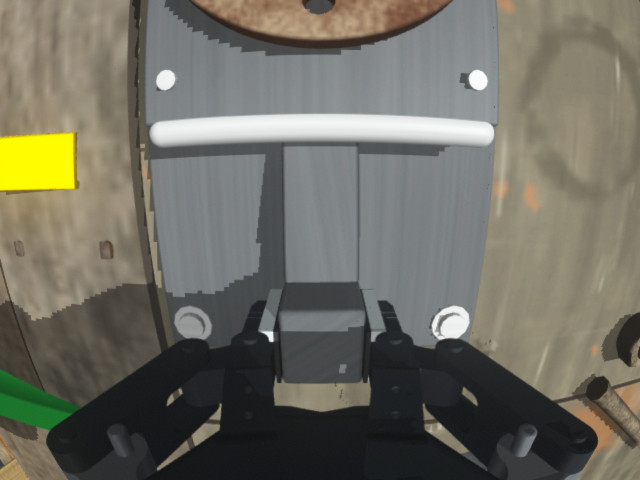

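Contact began at TCP y≈-0.1655, right where predicted (-0.1657). A 4 mm lift puts TCP at about -0.1455, so 1.1 cm more.

Emit:
play_rows --series "5 0.4 0 0 0 0 0; 5 0.4 0 0 0 0 0; 5 0.25 0 0 0 0 0; 5 0 0 0 0 0 0; 5 0 0 0 0 0 0; 5 0 0 0 0 0 0; 5 0 0 0 0 0 0"

```text
clock: 11.28
tcp_pos: [0.5306, -0.1458, 0.0459]
orientation: [0.002, 0.707, 0.707, -0.0]
wrist_force: [0.1, -6.6, 4.2]
finger_gap: 0.0291
```

Run:
```python
from h import *
s=get_state(); print(s['tcp_pos'],s['orientation'],s['finger_gap'],s['wrist_force'],s['ft_torque'])
c=cams.get_calibration('wrist')
for n in ('wrist','top','scene'):
    im=cams.read_camera(n); cv2.imwrite(f'pics/{n}7.png',im[:,:,::-1])
a=cv2.imread('pics/s5f.png')[185:285,210:340]
b=cv2.imread('pics/scene7.png')[185:285,210:340]
cv2.imwrite('pics/cmp7.png',cv2.resize(np.hstack([a,b]),None,fx=3,fy=3,interpolation=2))
a=cv2.imread('pics/scene0.png')[205:255,245:295];b=cv2.imread('pics/scene7.png')[205:255,245:295]
a=cv2.imread('pics/s5f.png')[205:255,245:295]
cv2.imwrite('pics/cmp7b.png',cv2.resize(np.hstack([a,b]),None,fx=8,fy=8,interpolation=2))
# flange shift between pics via template match: hub & bar end
g=lambda f:cv2.cvtColor(cv2.imread(f),cv2.COLOR_BGR2GRAY)
A,B=g('pics/s5f.png'),g('pics/scene7.png')
for nm,(x0,x1,y0,y1) in dict(hub=(256,284,195,215),barend=(252,285,232,250),hinge=(215,232,205,222),base=(270,295,265,285),flangeL=(237,262,205,235)).items():
    (d,r)=cv2.phaseCorrelate(A[y0:y1,x0:x1].astype('f4'),B[y0:y1,x0:x1].astype('f4')); print(nm,np.round(d,2),round(r,2))
z=lambda p,w:proj('scene',p)
print('exp bar px for 4mm', proj('scene',[.465,-.081,.032])-proj('scene',[.465,-.081,.028]),'flange',proj('scene',[.529,.011,.079])-proj('scene',[.529,.011,.077]))
```

```text
[ 0.53055096 -0.14582335  0.04589862] [ 1.51380108e-03  7.07399813e-01  7.06811975e-01 -2.13556066e-04] 0.029133095790636887 [ 0.09432107 -6.59395141  4.1911297 ] [-0.61225161 -0.11322587 -0.03849796]
hub [-0.1  -1.04] 0.96
barend [-0.03 -1.08] 1.04
hinge [-0.02 -0.12] 0.99
base [ 0.63 -0.09] 0.62
flangeL [ 0.44 -0.43] 1.09
exp bar px for 4mm [-0.03809739 -1.80231951] flange [-0.01264132 -0.87731336]
```

View pics/cmp7b.png

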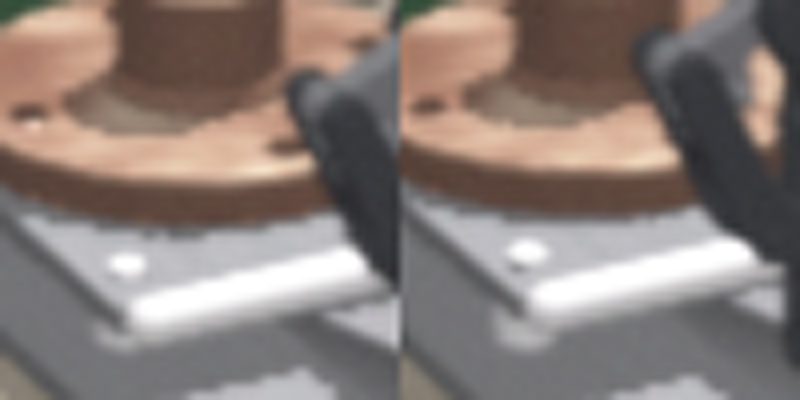

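View pics/wrist7.png

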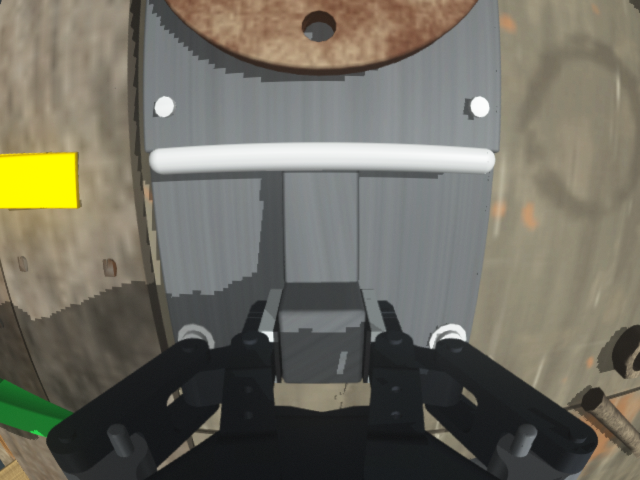

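View pics/top7.png

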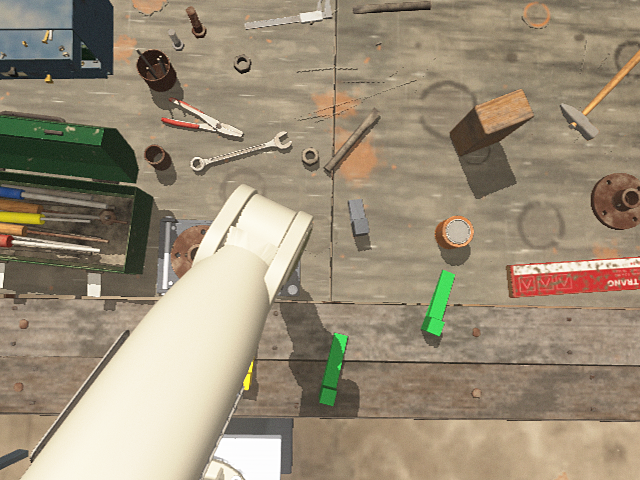

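Run:
```python
from h import *
g=lambda f:cv2.cvtColor(cv2.imread(f),cv2.COLOR_BGR2GRAY).astype(float)
A,B=g('pics/s5f.png'),g('pics/scene7.png')
o=[]
for x in range(265,286):
    r=[]
    for I in (A,B):
        col=np.clip(I[232:247,x]-190,0,None); r.append((col*np.arange(232,247)).sum()/col.sum())
    o.append(r[1]-r[0])
print(np.round(o,2),np.median(o)/-1.8*4)
```

```text
[-1.71 -1.74 -1.78 -1.8  -1.72 -1.69 -1.74 -1.67 -1.64 -1.58 -1.69 -1.77
 -1.72 -1.72 -1.75 -1.75 -1.71 -1.63 -1.69 -1.67 -1.6 ] 3.8076366156781205
```

The bar has lifted 3.8 mm by picture, against about 4.0 mm from the wedge travel. Everything is steady, so I'm handing in.

```bash
python3 -c "
from workcell import workorder,get_state
s=get_state();print(s['tcp_pos'],s['wrist_force'],abs(s['qvel']).max());print(workorder.hand_in())"
```

```text
[ 0.53056538 -0.14583611  0.04589888] [ 1.13402201 -7.069113    4.60753901] 0.0018849141584050316
the job is handed in; nothing more can be done
None
```

The job is handed in at about 11.4 s of the 40 s allowed. I gripped the long grey wedge by its head, turned it to the push direction and set it flat on the base apron. Then I pushed it nose first under the middle of the bar, about 1 mm off centre, and the arm is still holding it there.

My last checks:
- **Lift:** the bar edge rose about 3.8 mm, measured in the scene camera. The wedge travel past first contact gives about 4.0 mm. A rougher estimate from the flange hub gave about 4.7 mm, still within the 2 to 6 mm range. An image-correlation check on the bar end read only about 2.4 mm; I discounted it because its window also held background that didn't move.
- **Forces:** the wrist reads about 8 N in all and is steady, with the arm still.
- **Flange:** it rose with the plate, with no sideways shift at the hub. At its left edge the same correlation showed 0.4 px, which I took as background in the window.
- **Other items:** the short wedge, spanner, nut and tin look unmoved in the last top view.
- **Plate contact:** only the wedge touches the plate. The fingers stayed clear of it and of the bolts.

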